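# Dip the sampling wand and hold it home on the meter's sprung plunger

## Task

Take the orange-handled sampling wand out of its holder and, keeping it upright, dip its steel tip well down into the blue cup (not the yellow one) and lift it out again. Then press the tip down into the red dish of the bench meter's sprung plunger, firmly but without ramming, until the plunger is fully home against its stop, and finish while still holding it there with the gripper. Touch the meter only with the wand, and leave the cups, bottle and jar standing where they are.

Things in the scene. Friction and masses are not known exactly. Their poses are not given: they have to be found in the camera images.
- wand: Sampling wand, 136 mm long, about 90 g. Origin: lower end of its steel tip; z up along it. Steel rod 10 mm diameter, z 0 to 70 mm; black round flange 34 mm diameter, z 70 to 76; orange square handle 20 x 20 mm, z 76 to 136, its flat faces square to the wand's x and y axes. At the start it hangs upright by its flange on the holder's top, tip 10 mm above the table
- wand_tip (a point): the lower end of the wand's steel rod (the same point as wand)
- wand_grip (a point): a point on the wand's axis inside the orange handle, 108 mm above the tip: where to grip
- holder: fixed holder: grey block 46 x 46 mm, 80 mm tall, on a dark foot plate 80 x 80 x 8 mm; a 14 mm wide hole goes down from its top, 74 mm deep, in which the wand's rod hangs. Origin under its centre, on the table; z up
- blue_cup: loose open blue plastic cup, 72 mm across at the rim, slightly narrower below, 60 mm tall, over 50 mm deep inside, wall 3 mm, about 120 g, empty; origin at the centre of its underside, z up. The cup to dip into
- blue_cup_rim (a point): centre of the blue cup's mouth, 60 mm above the table
- yellow_cup: loose yellow cup of the same shape; keep the wand out of it. The two cups may stand either way round. Origin at the centre of its underside
- yellow_cup_rim (a point): centre of the yellow cup's mouth
- meter: fixed white bench meter, 150 (x) by 240 (y) mm; the +y half, with the plunger, has its deck 56 mm high; the -y half, with display and keys, is 79 mm high. A fixed black collar round the plunger, 60 mm outside and 40 mm inside diameter, has its top 72 mm above the table. Origin under the meter's centre, on the table; yaw varies
- dish (a point): centre of the floor of the red dish on top of the plunger (moves with it): 60 mm along the meter's +y from its origin, 80 mm above the table when free, 68 mm fully home. The dish is 29 mm wide inside, 37 mm outside, its rim 4 mm above its floor; fully home the rim is flush with the black collar's top
- plunger (a joint): how far the plunger is pushed straight down, m: 0 free, 0.012 fully home on its hard stop. The spring needs about 3 N to start and about 8 N at the stop; beyond that the force rises steeply
- bottle: loose white bottle with a blue cap, 56 mm diameter, 130 mm tall: leave alone. Origin at the centre of its underside
- jar: loose small amber jar with a green cap, 52 mm diameter, 55 mm tall: leave alone. Origin at the centre of its underside

How it is judged (in metres and radians):
On the way, in this order (a step that is already met when the one before it is completed fails the run):
1. the held wand's tip is dipped into the blue cup, at least 15 mm below its rim (z of wand_tip in the frame of blue_cup_rim below -0.015 m and horizontal distance between wand_tip and blue_cup_rim below 0.032 m and contact force between wand and the fingers above 1 N), for 0.1 s.
2. the tip is lifted out again, above the rim (z of wand_tip in the frame of blue_cup_rim above 0.005 m and contact force between wand and the fingers above 1 N), for 0.1 s.
3. the wand, held upright, presses the plunger home (value of joint plunger above 0.0105 m and horizontal distance between wand_tip and dish below 0.012 m and contact force between wand and meter above 5 N and contact force between wand and the fingers above 1 N and angle between wand's own z axis and vertical below 0.3 rad), for 0.3 s.
At the end, for the whole second after the job is handed in: The plunger is held still, fully home (within 1.5 mm of its stop), by the wand's tip in its dish (within 12 mm of the centre, pressing with more than 5 N), the wand upright within 0.3 rad and gripped by the fingers; cups, bottle and jar within 30 mm of where they stood (all of step 3 and velocity of joint plunger between -0.01 and 0.01 m/s and distance of each of blue_cup, yellow_cup, bottle, jar from where it was at the start of the episode below 0.03 m); the arm keeps its last pose, push and grip.
It fails at once if a cup, the bottle or the jar is shifted more than 30 mm or tipped over (distance of any of blue_cup, yellow_cup, bottle, jar from where it was at the start of the episode above 0.03 m or angle between any of blue_cup, yellow_cup, bottle, jar's own z axis and vertical above 0.4 rad).
It fails at once if the wand is tipped over or dropped (more than 0.5 rad from upright) (angle between wand's own z axis and vertical above 0.5 rad).
It fails at once if the wand's tip goes into the yellow cup (z of wand_tip in the frame of yellow_cup_rim below -0.005 m and horizontal distance between wand_tip and yellow_cup_rim below 0.03 m).
It fails at once if the wand is rammed against the meter with more than 40 N (contact force between wand and meter above 40 N).
It fails at once if the robot itself pushes on the meter (contact force between any of the fingers, the arm and meter above 1 N).
It also fails if it takes over 51 s, if anything falls off the work surface, if the arm or the gripper's body presses on something with over 40 N, if the wrist force passes 120 N, or if a joint passes its speed limit or range.

## Robot

A 6-joint arm with a two-finger parallel gripper is mounted at the origin on the work surface. World frame = base frame: x ahead of the robot, y to its left, z up, the work surface at z = 0. Lengths are in mm, angles in rad, forces in N, time in s.
With the tool pointing down it reaches from about 350 to 775 mm from the base axis. Payload 5.5 kg.
Tool frame: the origin (TCP) lies between the finger pads; the fingertips stand 11 mm ahead of it and the grasp point (between the pads) lies 8 mm behind it; z points along the fingers, y is the line along which they close (so a half turn about z gives the same grasp; the last joint's range is limited). The gripper opens to 85 mm and grips with 20 to 120 N. Pads are 22 mm wide; open, the fingers measure 114 mm over their backs; the gripper's body (76 mm by 85 mm) begins 54 mm behind the grasp point. The pads swing forward as they close: fully open they stand 13 mm farther back than shut.
Start: joints at [1.164, 0.313, 0.046, 1.304, 0, 1.431], TCP at [151.62, 554.691, 242.323] pointing down, gripper open.
Joint ranges: [-2.76, 2.76], [-0.86, 1.69], [-1.03, 1.26], [-2.2, 2.34], [-1.47, 1.5], [-3.14, 3.14]. Speed limits (rad/s): [2.57, 2.57, 3.14, 3.14, 3.14, 3.14].

## Interface

Orientations are given as a unit quaternion [x, y, z, w].
In Python, from bench import manip, vision, probe_bus gives the robot as it stands (manip), with the cameras (vision) and the readings (probe_bus).
- The arm moves only by the shell command python3 inch.py FILE [OPENING], which reads ROWS from the file FILE. ROWS is a JSON list of rows, 1 to 5 of them, each an object with the fields xyz (a list: dx, dy, dz in mm), spin (a turn about the tool's z in rad); a field left out counts as zero; each row is the pose to reach, as a shift and turn from the pose commanded when the command began, along the tool's axes at that moment; what a row does not reach only later rows make up. A row lasts 1/10 s, in which the tool goes at most 50 mm and 0.15 rad, less where a joint would pass 70% of its speed; a pose out of reach is approached as far as the arm can. OPENING is the opening from 0.0 (shut) to 1.0 (fully open), set as the command begins (- or left out keeps the last). The fingers move at their own pace and stop on an object; the grip force is fixed at half the most. Time passes only in rows, so rows that do not move let the fingers close. It prints the time, the measured TCP pose, the force, the opening and the grip force at its end. Input that does not fit is refused with a message, and nothing moves.
- probe_bus.get_obs(): the state, without advancing time (a new reading comes with each control period).
- vision.grab_frame(name): name is "scene" or "top" or "wrist"; returns a dict with "img" (384x512x3 uint8, red, green, blue), "fx", "fy", "cx", "cy" (pixels), "T" (4x4, takes a point from camera to world coordinates). Camera axes: x right, y down, z forward; pixel columns grow to the right and rows downward; lengths in mm; the calibration is good to about 2 mm. A picture is of the moment at which its call begins. There is no depth.
- manip.job_done(): hands the job in; it is judged then, once.
The state is a dict: "time_s": time; "joint_pos": joint angles; "dq": joint speeds; "joint_torque": joint torques, N m; "eef_pos": TCP position; "tcp_rot": TCP orientation; "ft_force": force on the tool from outside, world axes, zero at the start; "wrist_torque": the same for the moment, N m; "gripper_width": opening from 0.0 (shut) to 1.0 (fully open); "finger_force": force on a finger pad.
Only numpy, scipy, OpenCV 4.12 (cv2) and the standard library are available. Lean on these libraries where they do the work, as an engineer would, in place of code of your own. Each camera call takes 0.05 s, during which the arm holds its last target. There are 200 camera calls.

## Working session

There is one attempt and no reset: what is moved stays moved. The work goes in short steps, Python scripts to look and compute and a shell command to move; the robot and the scene stay as the last step left them, time stands still between calls to the robot, and variables do not carry over. Pictures are saved under pics/ and viewed, at most 10 in all, crops included, and the job is handed in when it is done.

```bash
ls; mkdir -p pics; python3 - <<'E'
from bench import manip, vision, probe_bus
import cv2,numpy as np,pickle
o=probe_bus.get_obs();print(o['time_s'],o['eef_pos'],o['tcp_rot'],o['gripper_width'],o['ft_force'])
F={}
for n in("top","scene"):
    f=vision.grab_frame(n);F[n]=f;cv2.imwrite(f'pics/{n}0.png',f['img'][...,::-1]);print(n,f['fx'],f['cx'],f['cy'],np.round(f['T'],3).tolist())
pickle.dump(F,open('f0.pkl','wb'))
E
```

```text
bench.py
inch.py
pics
0.0 [151.38097764 554.18879417 241.40337888] [ 1.32991996e-01  9.91116680e-01 -8.87030860e-04 -2.62693965e-04] 0.9998420679701436 [-0.1788111  0.4477607 -0.3217155]
top 412.4603820785605 249.6505707413136 188.9204011673094 [[-0.007, -0.99, 0.143, 445.0], [-1.0, 0.005, -0.015, -20.911], [0.014, -0.143, -0.99, 1082.955], [0.0, 0.0, 0.0, 1.0]]
scene 471.2776130777266 265.57321471013285 195.10237710134 [[0.232, 0.675, -0.7, 1526.74], [0.972, -0.176, 0.153, -239.268], [-0.02, -0.717, -0.697, 1046.713], [0.0, 0.0, 0.0, 1.0]]
```

View pics/top0.png

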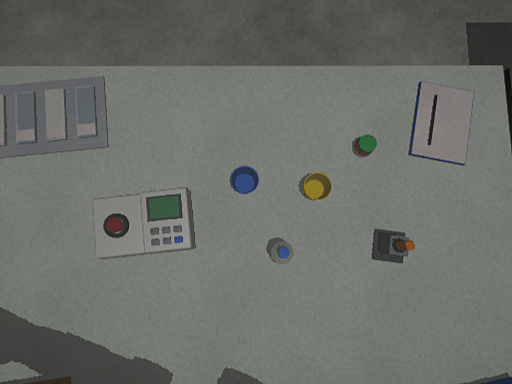

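View pics/scene0.png

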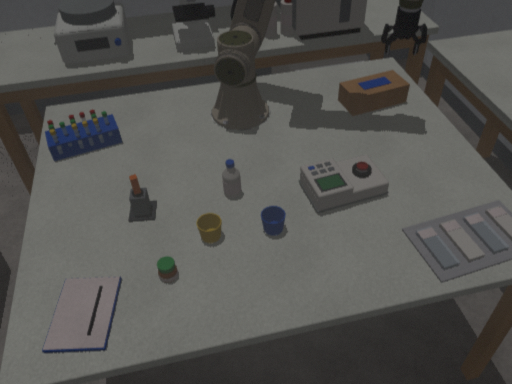

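Top view: wand at about (403,245), blue cup (245,180), yellow cup (317,186), bottle (282,250), jar (366,145) and red dish (115,226). The scene view agrees with this.

```bash
cat > h.py <<'E'
import numpy as np,cv2
def ray(f,u,v,z):
    T=np.array(f['T']);d=T[:3,:3]@[(u-f['cx'])/f['fx'],(v-f['cy'])/f['fy'],1];o=T[:3,3]
    return (o+d*(z-o[2])/d[2])[:2]
def tri(fa,pa,fb,pb):
    A=[];b=[]
    for f,(u,v) in((fa,pa),(fb,pb)):
        T=np.array(f['T']);d=T[:3,:3]@[(u-f['cx'])/f['fx'],(v-f['cy'])/f['fy'],1];d/=np.linalg.norm(d)
        P=np.eye(3)-np.outer(d,d);A.append(P);b.append(P@T[:3,3])
    return np.linalg.lstsq(np.vstack(A),np.hstack(b),rcond=None)[0]
def proj(f,p):
    T=np.array(f['T']);c=T[:3,:3].T@(np.array(p)-T[:3,3]);return np.array([f['cx']+f['fx']*c[0]/c[2],f['cy']+f['fy']*c[1]/c[2]])
def mask(f,h0,h1,s=90,v=30,box=None):
    H=cv2.cvtColor(f['img'],cv2.COLOR_RGB2HSV);m=cv2.inRange(H,(h0,s,v),(h1,255,255))
    if box:
        k=np.zeros_like(m);x0,y0,x1,y1=box;k[y0:y1,x0:x1]=255;m&=k
    return m
def big(m):
    c,_=cv2.findContours(m,cv2.RETR_EXTERNAL,cv2.CHAIN_APPROX_NONE);return max(c,key=cv2.contourArea)
E
python3 - <<'E'
from h import *;import pickle
F=pickle.load(open('f0.pkl','rb'));t,s=F['top'],F['scene']
def show(n,f,m):
    c=big(m);e=cv2.minEnclosingCircle(c);print(n,cv2.contourArea(c),cv2.boundingRect(c),np.round(e[0],1),round(e[1],1));return c
show('blue t',t,mask(t,100,130,90,30,(220,155,270,205)))
show('blue s',s,mask(s,100,130,90,30,(250,200,295,240)))
show('yel t',t,mask(t,18,35,90,30,(295,165,340,205)))
show('yel s',s,mask(s,18,35,90,30,(190,210,230,245)))
show('red t',t,mask(t,0,8,90,30,(95,205,135,245))|mask(t,170,180,90,30,(95,205,135,245)))
show('red s',s,mask(s,0,8,90,30,(345,155,380,180))|mask(s,170,180,90,30,(345,155,380,180)))
show('or t',t,mask(t,3,18,90,30,(380,225,425,265)))
show('or s',s,mask(s,3,18,90,30,(120,165,150,200)))
a=cv2.resize(t['img'][220:270,365:425],None,fx=6,fy=6,interpolation=2)
b=cv2.resize(s['img'][165:225,120:165],None,fx=6,fy=6,interpolation=2)
c=cv2.resize(t['img'][180:265,85:205],None,fx=3,fy=3,interpolation=2)
o=np.zeros((600,720,3),np.uint8);o[:300,:360]=a;o[:360,400:670]=b;o[310:565,:360]=c
cv2.imwrite('pics/c.png',o[...,::-1])
E
```

```text
blue t 576.0 (230, 166, 29, 28) [244.1 179.2] 14.1
blue s 322.0 (261, 206, 24, 20) [272.6 214.6] 11.7
yel t 594.0 (304, 172, 28, 28) [316.9 186.5] 14.5
yel s 518.0 (197, 213, 24, 29) [209.3 227.2] 14.5
red t 163.0 (106, 218, 16, 15) [113.5 224.9] 7.7
red s 48.0 (357, 162, 11, 8) [362.  165.5] 5.2
or t 132.5 (396, 241, 19, 10) [405. 245.] 9.5
or s 94.5 (129, 174, 12, 20) [135.  183.5] 9.6
```

View pics/c.png

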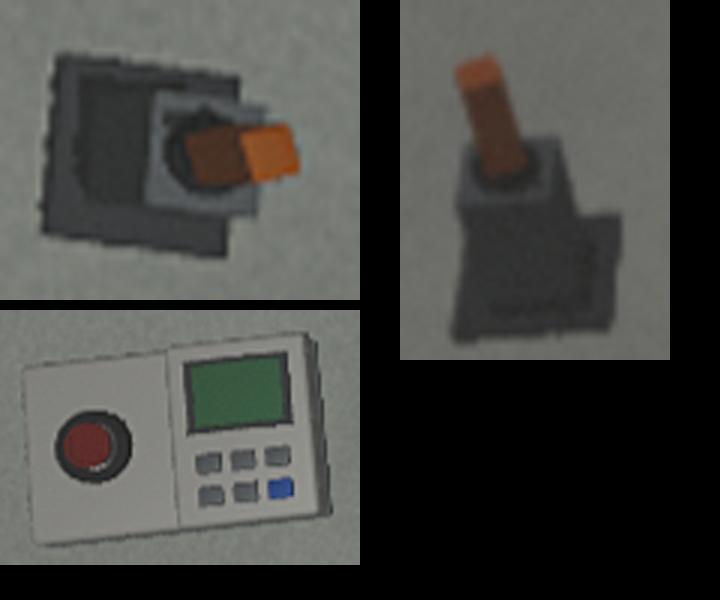

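The crops show the handle's bright top face centred at about (410,245.3) in top and (133.2,177.3) in scene. It is rotated about 10° from the image axes, and the meter is slightly yawed.

```bash
python3 - <<'E'
from h import *;import pickle
F=pickle.load(open('f0.pkl','rb'));t,s=F['top'],F['scene']
H=cv2.cvtColor(t['img'],cv2.COLOR_RGB2HSV)
for f,box,n in((t,(380,225,425,265),'t'),(s,(120,165,150,190),'s')):
    for v in (110,130,150):
        m=mask(f,3,20,90,v,box)
        if m.any():
            c=big(m);M=cv2.moments(c);p=(M['m10']/M['m00'],M['m01']/M['m00']);print(n,v,cv2.contourArea(c),np.round(p,2),cv2.minAreaRect(c),ray(f,*p,146))
pt,ps=(409.5,244.8),(132.7,176.8)
print('wandtop',tri(t,pt,s,ps),ray(t,*pt,146),ray(s,*ps,146))
# holder top block centre from crop corners
print('holdertop',[np.round(ray(t,u/6+364.5,v/6+219.5,80),1) for u,v in((155,93),(268,105),(257,215),(146,206))])
print('foot',[np.round(ray(t,u/6+364.5,v/6+219.5,8),1) for u,v in((58,55),(240,75),(226,257),(45,233))])
# handle top corners
print('handletop',[np.round(ray(t,u/6+364.5,v/6+219.5,146),1) for u,v in((240,134),(290,124),(300,172),(252,182))])
for n,h,bt,bs in(('blue',(100,130),(220,155,270,205),(250,200,295,240)),('yel',(18,35),(295,165,340,205),(190,210,230,245))):
    c=big(mask(t,*h,80,25,bt));x,y,w,hh=cv2.boundingRect(c);
    e=cv2.fitEllipse(cv2.convexHull(c));print(n,e,ray(t,*e[0],60), 'w mm',e[1][0]*1030/412)
    c2=big(mask(s,*h,80,25,bs));x,y,w,hh=cv2.boundingRect(c2);print(' scene',(x,y,w,hh),ray(s,x+w/2,y+w*.35,60))
m=mask(t,0,8,90,30,(95,205,135,245))|mask(t,170,180,90,30,(95,205,135,245));e=cv2.fitEllipse(cv2.convexHull(big(m)));print('dish',e,ray(t,*e[0],84),ray(s,362,165.8,84),tri(t,e[0],s,(362,165.8)))
print('meter',[np.round(ray(t,u/3+84.6,(v-310)/3+179.6,z),1) for u,v,z in((22,368,56),(166,350,56),(180,526,56),(36,544,56),(168,348,79),(306,333,79),(328,514,79),(178,527,79))])
# collar centre
print('collar',ray(t,94/3+84.6,(447-310)/3+179.6,72))
print('bottle cap',ray(t,283,252,130),'jar',ray(t,366,144,55))
E
```

```text
t 110 53.0 [409.72 244.99] ((409.6470947265625, 245.0882568359375), (8.246211051940918, 8.00367546081543), 75.96376037597656) [ 450.54592747 -396.37155172]
t 130 40.0 [409.7  245.34] ((409.79412841796875, 245.1764678955078), (7.033533096313477, 7.276068687438965), 75.96376037597656) [ 449.76859011 -396.27414544]
s 110 8.5 [132.43 176.37] ((132.4499969482422, 176.35000610351562), (2.2135939598083496, 5.692099571228027), 71.56504821777344) [ 449.79404981 -395.32477625]
wandtop [ 451.09177183 -395.33419196  145.6779727 ] [ 450.9767579  -395.90480167] [ 451.87776392 -394.63396124]
holdertop [array([ 475.3, -377. ]), array([ 470.2, -422.7]), array([ 426.2, -415.5]), array([ 430.2, -370.8])]
foot [array([ 494.2, -361.1]), array([ 485. , -440.1]), array([ 407.2, -429.3]), array([ 418. , -351.6])]
handletop [array([ 457.7, -384.9]), array([ 461.3, -404.2]), array([ 443.4, -406.8]), array([ 439.8, -388.4])]
blue ((244.18321228027344, 179.3801727294922), (27.559011459350586, 28.13842010498047), 87.42887115478516) [617.48265875 -22.7192355 ] w mm 68.89752864837646
 scene (261, 206, 24, 29) [618.60760571 -20.80617674]
yel ((317.0128479003906, 186.1959228515625), (28.102069854736328, 29.06466293334961), 55.05923843383789) [ 599.188121   -205.73516441] w mm 70.25517463684082
 scene (197, 213, 24, 30) [ 599.45007458 -203.99111947]
dish ((113.49698638916016, 224.7418670654297), (14.7833251953125, 15.363300323486328), 56.07905578613281) [504.36508089 292.32786761] [508.48630101 292.3974156 ] [504.67818536 293.92742391  80.3483641 ]
meter [array([570.6, 357.2]), array([585.1, 238.4]), array([439.8, 222.5]), array([426.1, 339. ]), array([583.6, 231. ]), array([595.4, 118.8]), array([448.5,  99.1]), array([439.1, 218.7])]
collar [503.76401709 290.1350151 ]
bottle cap [ 436.8773876  -110.42757646] jar [ 708.91465728 -336.18776265]
```

```bash
cat > go.py <<'E'
import sys,numpy as np
from bench import manip, vision, probe_bus
from scipy.spatial.transform import Rotation as R
o=probe_bus.get_obs();r=R.from_quat(o['tcp_rot']);m=r.as_matrix();p=np.array(o['eef_pos'])
print('t',round(o['time_s'],2),'p',p.round(1),'yaw_y',np.degrees(np.arctan2(m[1,1],m[0,1])).round(1),'z',m[:,2].round(3),'F',np.round(o['ft_force'],1),'w',round(o['gripper_width'],3),'ff',np.round(o['finger_force'],1),'q',np.round(o['joint_pos'],2))
if len(sys.argv)>3:
    d=m.T@(np.array([float(a) for a in sys.argv[1:4]])-p);print('delta tool',d.round(1),np.linalg.norm(d).round(0))
E
python3 go.py 400 150 242
```

```text
t 0.1 p [151.4 554.2 241.5] yaw_y 74.7 z [-0.001 -0.002 -1.   ] F [ 0.3 -0.   0.1] w 0.999 ff 0.0 q [1.16 0.31 0.05 1.3  0.   1.43]
delta tool [-3.464e+02 -3.244e+02 -1.000e-01] 475.0
```

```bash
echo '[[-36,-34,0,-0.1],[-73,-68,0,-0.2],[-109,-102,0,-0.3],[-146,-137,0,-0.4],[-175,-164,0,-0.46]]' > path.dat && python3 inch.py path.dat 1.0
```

```text
refused: ROWS must be a list of objects, one for each row. Nothing was moved.
```

Wrong form. The message asks for a list of objects, one for each row, so I'll send the same numbers that way.

```bash
echo '[{"xyz":[-36,-34,0],"spin":-0.1},{"xyz":[-73,-68,0],"spin":-0.2},{"xyz":[-109,-102,0],"spin":-0.3},{"xyz":[-146,-137,0],"spin":-0.4},{"xyz":[-175,-164,0],"spin":-0.46}]' > path.dat && python3 inch.py path.dat 1.0; python3 go.py 400 150 242
```

```text
time_s: 0.6
eef_pos: [277.6, 348.1, 242.0]
tcp_rot: [-0.098, 0.995, -0.0, -0.0]
ft_force: [0.8, 1.0, -0.1]
gripper_width: 0.997
finger_force: 0.0
t 0.6 p [277.6 348.1 242. ] yaw_y 101.2 z [-0.    -0.001 -1.   ] F [ 0.8  1.  -0.1] w 0.997 ff 0.0 q [ 0.72  0.06 -0.26  1.24 -0.    0.52]
delta tool [-8.140e+01 -2.182e+02  1.000e-01] 233.0
```

```bash
echo '[{"xyz":[-16,-44,0]},{"xyz":[-33,-88,0]},{"xyz":[-49,-131,0]},{"xyz":[-65,-175,0]},{"xyz":[-81,-218,0]}]' > path.dat && python3 inch.py path.dat >/dev/null; python3 go.py 450.5 -396 200
```

```text
t 1.1 p [398.9 150.1 242.2] yaw_y 101.1 z [-0.  0. -1.] F [ 0.3 -0.  -0.5] w 1.002 ff 0.0 q [ 0.17  0.03 -0.3   1.24  0.   -0.02]
delta tool [  54.2 -545.9   42.1] 550.0
```

```bash
echo '[{"xyz":[5,-49,0]},{"xyz":[10,-98,0]},{"xyz":[15,-147,0]},{"xyz":[20,-196,0]},{"xyz":[25,-245,0]}]' > path.dat && python3 inch.py path.dat >/dev/null;echo '[{"xyz":[5,-49,0]},{"xyz":[10,-98,0]},{"xyz":[15,-147,0]},{"xyz":[20,-196,0]},{"xyz":[25,-245,0]}]' > path.dat && python3 inch.py path.dat >/dev/null; echo '[{"xyz":[2,-28,0]},{"xyz":[4,-56,0]},{"xyz":[4,-56,0]}]' > path.dat && python3 inch.py path.dat >/dev/null; python3 go.py 450.5 -396 200
python3 - <<'E'
from bench import manip, vision, probe_bus
import cv2,pickle
f=vision.grab_frame('wrist');pickle.dump(f,open('w.pkl','wb'));cv2.imwrite('pics/w1.png',f['img'][...,::-1])
E
```

```text
t 2.4 p [ 450.1 -397.6  240.7] yaw_y 100.9 z [-0.001  0.    -1.   ] F [ 0.3 -0.2 -0.4] w 0.998 ff 0.0 q [-0.86  0.36  0.12  1.32 -0.   -1.05]
delta tool [-0.8  1.5 40.7] 41.0
```

View pics/w1.png

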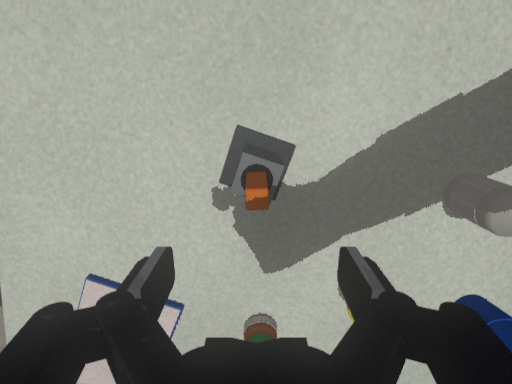

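The wrist view shows the handle centred at about (257,200), square to the fingers and midway between them.

```bash
python3 - <<'E'
from h import *;import pickle
f=pickle.load(open('w.pkl','rb'))
m=mask(f,3,20,90,130,(220,150,300,240));c=big(m);r=cv2.minAreaRect(c);print(r,ray(f,*r[0],146),f['T'].round(2).tolist())
print([ray(f,*p,146).round(1) for p in cv2.boxPoints(r)])
E
```

```text
((255.90771484375, 193.76153564453125), (12.155404090881348, 23.194494247436523), 82.87498474121094) [ 445.1236596 -397.6458559] [[-0.19, 0.93, 0.3, 371.95], [0.98, 0.18, 0.06, -411.89], [0.0, 0.31, -0.95, 372.27], [0.0, 0.0, 0.0, 1.0]]
[array([ 443.1, -408.4]), array([ 437. , -390.1]), array([ 447.2, -386.8]), array([ 453.3, -405.3])]
```

```bash
python3 - <<'E'
from h import *;import pickle
f=pickle.load(open('w.pkl','rb'))
print(ray(f,257.5,200,146));H=cv2.cvtColor(f['img'],cv2.COLOR_RGB2HSV)
print(H[168:214:2,257].tolist());print(proj(f,(450.5,-396.3,146)))
E
```

```text
[ 450.30338683 -395.28947077]
[[10, 15, 51], [15, 10, 52], [10, 141, 94], [11, 157, 107], [10, 160, 107], [10, 161, 106], [11, 159, 106], [10, 161, 108], [11, 161, 109], [10, 163, 108], [11, 179, 135], [11, 189, 179], [12, 187, 184], [12, 192, 182], [12, 187, 184], [11, 157, 104], [10, 157, 104], [11, 163, 102], [10, 156, 103], [10, 156, 103], [10, 157, 104], [14, 58, 97], [39, 18, 100]]
[256.27722291 200.00389573]
```

```bash
echo '[{"xyz":[-1,1.5,40]},{"xyz":[-1,1.5,75]},{"xyz":[-1,1.5,105]},{"xyz":[-1,1.5,125]},{"xyz":[-1,1.5,130]}]' > path.dat && python3 inch.py path.dat >/dev/null; echo '[{},{}]' > path.dat && python3 inch.py path.dat >/dev/null; python3 go.py 450.4 -396 110
```

```text
t 3.15 p [ 451.7 -392.6  113.7] yaw_y 101.1 z [ 0.001 -0.001 -1.   ] F [ 0.2 -0.1  0.7] w 1.002 ff 0.0 q [-0.85  0.42 -0.12  1.03  0.   -1.04]
delta tool [ 1.9 -3.   3.7] 5.0
```

```bash
echo '[{"xyz":[2,-3,3]},{"xyz":[2,-3,3]},{"xyz":[2,-3,3]}]' > path.dat && python3 inch.py path.dat >/dev/null; python3 go.py 450.4 -396 110; echo '[{},{},{},{},{}]' > path.dat && python3 inch.py path.dat 0.0;echo '[{},{},{},{},{}]' > path.dat && python3 inch.py path.dat >/dev/null; python3 go.py 450.4 -396 110
```

```text
t 3.45 p [ 449.8 -396.3  109.9] yaw_y 101.1 z [ 0.001 -0.001 -1.   ] F [-0.1 -0.4  1.7] w 0.998 ff 0.0 q [-0.86  0.43 -0.12  1.02  0.   -1.05]
delta tool [-0.6  0.2 -0.1] 1.0
time_s: 3.95
eef_pos: [449.7, -395.9, 109.3]
tcp_rot: [-0.096, 0.995, 0.0, 0.0]
ft_force: [0.1, -0.1, -0.2]
gripper_width: 0.223
finger_force: 58.5
t 4.45 p [ 449.7 -395.9  109.3] yaw_y 101.1 z [ 0.  0. -1.] F [-0.1 -1.   0.8] w 0.227 ff 58.5 q [-0.86  0.43 -0.12  1.02  0.   -1.05]
delta tool [-0.7 -0.2 -0.7] 1.0
```

```bash
echo '[{"xyz":[0,0,-15]},{"xyz":[0,0,-45]},{"xyz":[0,0,-85]},{"xyz":[0,0,-120]},{"xyz":[0,0,-145]}]' > path.dat && python3 inch.py path.dat >/dev/null; echo '[{},{}]' > path.dat && python3 inch.py path.dat >/dev/null; python3 go.py 500 -200 254
python3 - <<'E'
from bench import manip, vision, probe_bus
import cv2,pickle,numpy as np
F={n:vision.grab_frame(n) for n in('top','scene','wrist')};pickle.dump(F,open('f1.pkl','wb'))
a=cv2.resize(F['top']['img'][180:300,360:460],None,fx=4,fy=4);b=cv2.resize(F['scene']['img'][110:230,100:200],None,fx=4,fy=4)
cv2.imwrite('pics/l.png',np.hstack([a,b])[...,::-1])
E
```

```text
t 5.15 p [ 449.8 -396.   253.9] yaw_y 101.1 z [ 0. -0. -1.] F [ 0.2  0.  -1.8] w 0.228 ff 60.0 q [-0.86  0.36  0.14  1.35  0.   -1.05]
delta tool [-8.690e+01  1.827e+02 -1.000e-01] 202.0
```

View pics/l.png

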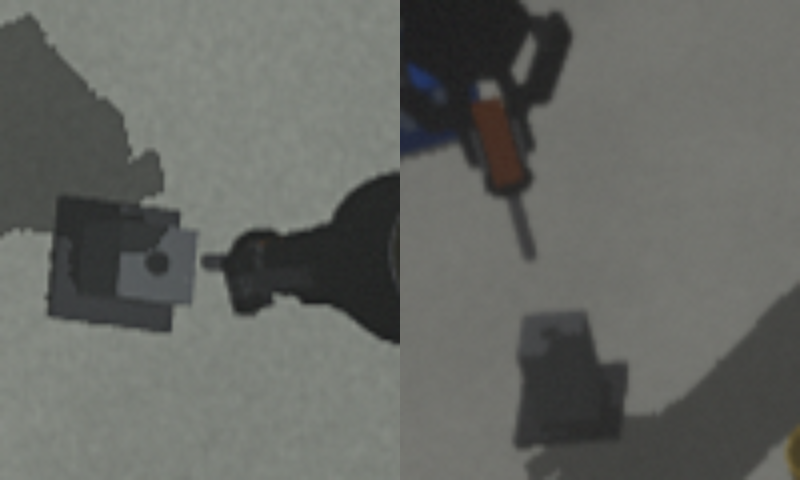

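The lift shows the wand upright in the fingers, clear of the holder, with its tip at about (410.5,245.3) in top and (132.2,174.2) in scene.

```bash
python3 - <<'E'
from h import *;import pickle
F=pickle.load(open('f1.pkl','rb'));print(tri(F['top'],(410.5,245.3),F['scene'],(132.2,174.2)))
E
python3 go.py 618 -22 254
```

```text
[ 449.84292327 -394.47440092  154.31131623]
t 5.3 p [ 449.  -395.2  252.2] yaw_y 101.1 z [-0.002  0.003 -1.   ] F [-0.3  0.5 -0.8] w 0.228 ff 60.0 q [-0.86  0.36  0.14  1.35  0.   -1.05]
delta tool [-237.5  333.8   -1.2] 410.0
```

```bash
echo '[{"xyz":[-14,20,0]},{"xyz":[-40,57,0]},{"xyz":[-68,95,0]},{"xyz":[-96,135,0]},{"xyz":[-125,175,0]}]' > path.dat && python3 inch.py path.dat >/dev/null;echo '[{"xyz":[-28,40,0]},{"xyz":[-55,78,0]},{"xyz":[-80,113,0]},{"xyz":[-100,142,0]},{"xyz":[-112,159,0]}]' > path.dat && python3 inch.py path.dat >/dev/null;echo '[{},{},{}]' > path.dat && python3 inch.py path.dat >/dev/null; python3 go.py 618 -22 124.3
python3 - <<'E'
from bench import manip, vision, probe_bus
import cv2,pickle,numpy as np
F={n:vision.grab_frame(n) for n in('top','scene','wrist')};pickle.dump(F,open('f2.pkl','wb'))
a=cv2.resize(F['top']['img'][130:230,200:300],None,fx=4,fy=4);b=cv2.resize(F['scene']['img'][150:250,220:320],None,fx=4,fy=4)
cv2.imwrite('pics/b.png',np.hstack([a,b])[...,::-1])
E
```

```text
t 6.6 p [617.5 -23.4 253.4] yaw_y 101.0 z [-0.002  0.    -1.   ] F [ 0.3 -0.2 -1.2] w 0.226 ff 59.9 q [-0.17  0.4   0.2   1.37 -0.   -0.36]
delta tool [ -1.    1.2 129.1] 129.0
```

View pics/b.png

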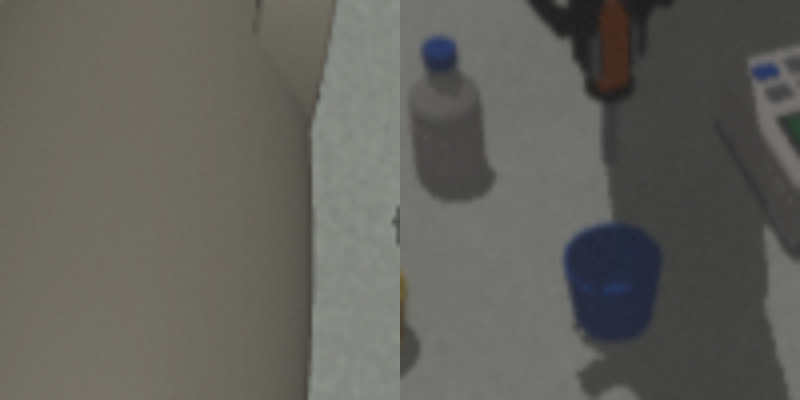

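The scene view shows the tip directly above the blue cup's mouth (tip at about (372,190), rim centre at about (373,214)). The bottle and meter are well clear.

```bash
echo '[{"xyz":[0,1,20]},{"xyz":[0,1,55]},{"xyz":[0,1,90]},{"xyz":[0,1,115]},{"xyz":[0,1,129]}]' > path.dat && python3 inch.py path.dat >/dev/null; echo '[{},{},{},{}]' > path.dat && python3 inch.py path.dat; echo '[{"xyz":[0,0,-20]},{"xyz":[0,0,-55]},{"xyz":[0,0,-90]},{"xyz":[0,0,-115]},{"xyz":[0,0,-129]}]' > path.dat && python3 inch.py path.dat >/dev/null; echo '[{},{},{}]' > path.dat && python3 inch.py path.dat >/dev/null; python3 go.py 504.5 292.5 254
```

```text
time_s: 7.65
eef_pos: [618.9, -22.0, 126.8]
tcp_rot: [-0.096, 0.995, -0.0, 0.001]
ft_force: [-0.4, -0.5, -0.6]
gripper_width: 0.226
finger_force: 59.9
t 8.45 p [617.4 -21.6 253.1] yaw_y 101.1 z [-0.002  0.    -1.   ] F [ 0.3  0.3 -1.3] w 0.225 ff 59.9 q [-0.16  0.4   0.19  1.37  0.   -0.36]
delta tool [ 50.5 329.9  -0.6] 334.0
```

```bash
echo '[{"xyz":[3,20,0]},{"xyz":[9,60,0]},{"xyz":[16,105,0]},{"xyz":[23,150,0]},{"xyz":[30,196,0]}]' > path.dat && python3 inch.py path.dat >/dev/null;echo '[{"xyz":[6,42,0]},{"xyz":[12,80,0]},{"xyz":[17,110,0]},{"xyz":[20,128,0]},{"xyz":[20.5,133,0]}]' > path.dat && python3 inch.py path.dat >/dev/null;echo '[{},{},{}]' > path.dat && python3 inch.py path.dat >/dev/null; python3 go.py 504.5 291.5 195
python3 - <<'E'
from bench import manip, vision, probe_bus
import cv2,pickle,numpy as np
F={n:vision.grab_frame(n) for n in('top','scene','wrist')};pickle.dump(F,open('f3.pkl','wb'))
a=F['wrist']['img'];b=cv2.resize(F['scene']['img'][100:220,300:400],None,fx=2.5,fy=2.5)
o=np.zeros((384,770,3),np.uint8);o[:,:512]=a;o[:300,512:762]=b
cv2.imwrite('pics/m.png',o[...,::-1])
E
```

```text
t 9.75 p [505.6 290.6 254.1] yaw_y 101.0 z [-0. -0. -1.] F [-1.3  0.4 -1.3] w 0.224 ff 59.9 q [ 0.38  0.33  0.09  1.34 -0.    0.19]
delta tool [ 0.8  1.1 59.1] 59.0
```

View pics/m.png

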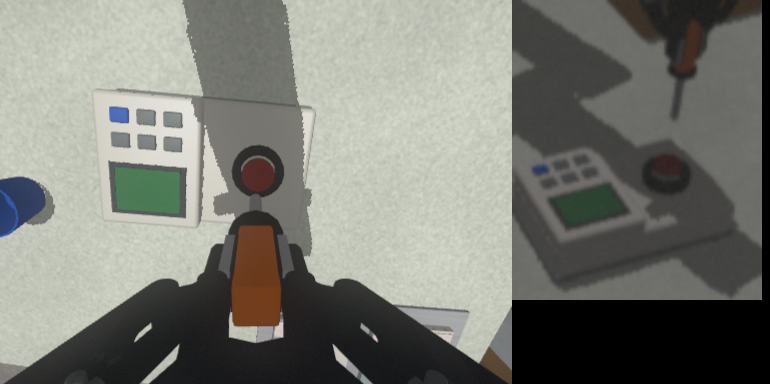

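The wrist view shows the red dish at about (258,174) with the rod tip near (256,197) above it. The scene view agrees.

```bash
python3 - <<'E'
from h import *;import pickle
F=pickle.load(open('f3.pkl','rb'));w=F['wrist']
b=(230,150,290,195);m=mask(w,0,8,90,30,b)|mask(w,170,180,90,30,b);e=cv2.fitEllipse(cv2.convexHull(big(m)));print(e,ray(w,*e[0],82),'collar',ray(w,258,171,72),'tip',ray(w,256,196,154.5),proj(w,(505,291,154)))
s=F['scene'];b=(345,155,380,180);m=mask(s,0,8,90,30,b)|mask(s,170,180,90,30,b);e2=cv2.fitEllipse(big(m));print(e2[0],ray(s,*e2[0],84),tri(w,e[0],s,e2[0]))
E
```

```text
((257.6221008300781, 174.79495239257812), (32.471065521240234, 32.82419204711914), 66.33203125) [503.97642964 293.12398447] collar [502.07760924 293.25508314] tip [504.35233619 291.29857585] [255.51494685 196.452064  ]
(361.5393981933594, 165.52597045898438) [506.90066245 291.50730741] [504.10473173 293.07003665  81.34218712]
```

```bash
echo '[{"xyz":[1,2,15]},{"xyz":[1,2,35]},{"xyz":[1,2,52]},{"xyz":[1,2,64]},{"xyz":[1,2,70]}]' > path.dat && python3 inch.py path.dat >/dev/null; echo '[{},{},{}]' > path.dat && python3 inch.py path.dat >/dev/null; python3 go.py 504 292.5 167.5
```

```text
t 10.7 p [504.5 293.6 185.3] yaw_y 101.1 z [ 0.002  0.001 -1.   ] F [ 0.7  0.4 -0.8] w 0.23 ff 59.9 q [ 0.39  0.35 -0.04  1.18  0.    0.2 ]
delta tool [ 0.7 -1.  17.8] 18.0
```

```bash
echo '[{"xyz":[0,-1,2]},{"xyz":[0,-1,4]},{"xyz":[0,-1,6]},{"xyz":[0,-1,8]},{"xyz":[0,-1,8]}]' > path.dat && python3 inch.py path.dat >/dev/null; python3 go.py 504 292.5 167.5; echo '[{"xyz":[0,0,1]},{"xyz":[0,0,2]},{"xyz":[0,0,3]},{"xyz":[0,0,4]},{"xyz":[0,0,4]}]' > path.dat && python3 inch.py path.dat >/dev/null; python3 go.py 504 292.5 167.5
```

```text
t 11.2 p [504.3 292.4 176.5] yaw_y 101.1 z [ 0.001  0.    -1.   ] F [ 0.2 -1.   2.1] w 0.23 ff 60.2 q [ 0.39  0.35 -0.06  1.16 -0.    0.19]
delta tool [0.2 0.1 9. ] 9.0
t 11.7 p [504.2 292.4 172.4] yaw_y 101.1 z [ 0.  0. -1.] F [ 0.2 -0.4  4.8] w 0.227 ff 60.3 q [ 0.39  0.36 -0.07  1.15  0.    0.19]
delta tool [0.2 0.2 4.9] 5.0
```

```bash
echo '[{"xyz":[0,0,1]},{"xyz":[0,0,2]},{"xyz":[0,0,3]},{"xyz":[0,0,3]},{"xyz":[0,0,3]}]' > path.dat && python3 inch.py path.dat >/dev/null; python3 go.py; echo '[{"xyz":[0,0,0.5]},{"xyz":[0,0,1]},{"xyz":[0,0,1]},{"xyz":[0,0,1]}]' > path.dat && python3 inch.py path.dat >/dev/null; python3 go.py;echo '[{"xyz":[0,0,0.5]},{"xyz":[0,0,1]},{"xyz":[0,0,1]},{"xyz":[0,0,1]}]' > path.dat && python3 inch.py path.dat >/dev/null; python3 go.py
```

```text
t 12.2 p [504.2 292.4 169.5] yaw_y 101.1 z [ 0.001  0.    -1.   ] F [-0.7 -0.5  5.1] w 0.225 ff 60.4 q [ 0.39  0.36 -0.07  1.14  0.    0.19]
t 12.6 p [504.2 292.4 168.6] yaw_y 101.1 z [ 0.001  0.    -1.   ] F [ 0.5 -0.4  5.7] w 0.224 ff 60.5 q [ 0.39  0.36 -0.07  1.14  0.    0.19]
t 13.0 p [504.3 292.4 167.7] yaw_y 101.1 z [ 0.001  0.    -1.   ] F [ 1.  -1.   7.2] w 0.223 ff 60.5 q [ 0.39  0.36 -0.07  1.14  0.    0.19]
```

Near the stop, so I'll add half a millimetre at a time and watch for the force rise.

```bash
echo '[{"xyz":[0,0,0.3]},{"xyz":[0,0,0.5]},{"xyz":[0,0,0.5]},{"xyz":[0,0,0.5]}]' > path.dat && python3 inch.py path.dat >/dev/null; python3 go.py; echo '[{"xyz":[0,0,0.3]},{"xyz":[0,0,0.5]},{"xyz":[0,0,0.5]},{"xyz":[0,0,0.5]}]' > path.dat && python3 inch.py path.dat >/dev/null; python3 go.py
```

```text
t 13.4 p [504.3 292.4 167.3] yaw_y 101.1 z [ 0.001  0.    -1.   ] F [-0.9 -0.9  7.7] w 0.224 ff 60.6 q [ 0.39  0.36 -0.07  1.14  0.    0.19]
t 13.8 p [504.3 292.4 167.1] yaw_y 101.1 z [ 0.001  0.    -1.   ] F [-1.1 -1.5  8.3] w 0.228 ff 60.9 q [ 0.39  0.36 -0.08  1.14 -0.    0.19]
```

```bash
echo '[{"xyz":[0,0,0.3]},{"xyz":[0,0,0.5]},{"xyz":[0,0,0.5]},{"xyz":[0,0,0.5]}]' > path.dat && python3 inch.py path.dat >/dev/null; python3 go.py; echo '[{"xyz":[0,0,0.3]},{"xyz":[0,0,0.5]},{"xyz":[0,0,0.5]},{"xyz":[0,0,0.5]}]' > path.dat && python3 inch.py path.dat >/dev/null; python3 go.py
```

```text
t 14.2 p [504.4 292.4 167. ] yaw_y 101.1 z [ 0.001  0.001 -1.   ] F [-2.3 -1.4 10.6] w 0.224 ff 61.3 q [ 0.39  0.36 -0.08  1.13 -0.    0.19]
t 14.6 p [504.4 292.5 167. ] yaw_y 101.1 z [ 0.002  0.001 -1.   ] F [-2.6  0.3 13.4] w 0.228 ff 61.6 q [ 0.39  0.36 -0.08  1.13 -0.    0.19]
```

```bash
echo '[{},{},{},{},{}]' > path.dat && python3 inch.py path.dat >/dev/null; python3 go.py
python3 - <<'E'
from bench import manip, vision, probe_bus
import cv2,numpy as np
s=vision.grab_frame('scene')['img'][100:220,300:400];w=vision.grab_frame('wrist')['img'][120:360,150:370]
cv2.imwrite('pics/e.png',np.hstack([cv2.resize(s,(400,480)),cv2.resize(w,(400,480))])[...,::-1])
E
```

```text
t 15.1 p [504.4 292.5 167. ] yaw_y 101.1 z [ 0.002  0.001 -1.   ] F [-2.9 -1.3 12.7] w 0.225 ff 61.6 q [ 0.39  0.36 -0.08  1.13 -0.    0.19]
```

View pics/e.png

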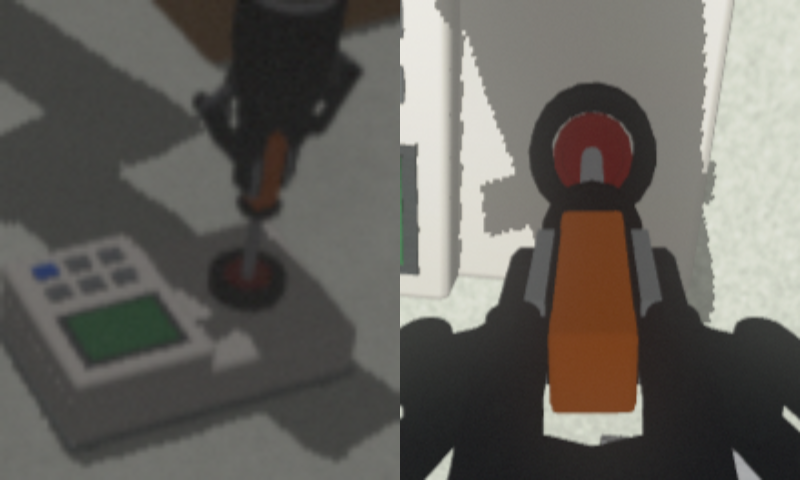

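The rod stands in the centre of the red dish, which is flush with the black collar. The push is steady at about 14 N and the wand is upright.

```bash
python3 -c "
from bench import manip, vision, probe_bus
print(manip.job_done())"
```

```text
the job is handed in; nothing more can be done
None
```

The job is handed in at about 15 s: the wand was dipped about 33 mm below the blue cup's rim and lifted out, and its tip now holds the plunger home on its stop at about 14 N, gripped and upright; the judge's result was not shown.

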